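# Brush out the clamped insulator, then hold the air lever level

### The job

Clean the bore of the hollow ceramic insulator in the bench clamp: take the long brush from its tube stand, push it down to the bottom of the bore, draw it up past half way, push it to the bottom again, and put it back upright in the stand. Then blow out the dust: press the sprung dead-man lever of the air valve down until the lever is level, not on to its stop, and finish still holding it there, pressed by the robot. Leave the other things on the bench where they are.

Things in the scene. Friction and masses are not known exactly. Their poses are not given: they have to be found in the camera images.
- brush_grip (a point): middle of the brush's handle. The brush stands upright in the tube stand, head down, and is 185 mm long: round bristle head 25 mm across from the foot to 66 mm up, thin wire shaft 6 mm across to 115 mm, straight round wooden handle 22 mm across from 115 to 185 mm. This point lies 150 mm above the foot, on the axis; own z is up along the brush. Weighs about 80 g
- brush_foot (a point): centre of the flat lower end of the brush's bristle head; own z runs up along the brush to the handle
- stand_floor (a point): the brush's stand, fixed: an upright steel tube, inner diameter 40 mm, on a disc 84 mm across. This point is the centre of the floor inside the tube, 6 mm above the bench; the tube's mouth is 64 mm above this point
- bore_mouth (a point): centre of the open upper end of the insulator's bore. The insulator is a hollow green ceramic sleeve, 60 mm across with two ribs of 82 mm, held fixed and upright in the bench clamp (steel base, jaws, screw with a round knob); its rim is 107 mm above the bench. The bore is 44 mm across and 85 mm deep
- bore_floor (a point): centre of the closed bottom of the insulator's bore, 85 mm below the mouth, 22 mm above the bench; z up
- lever_pad (a point): centre of the upper face of the lever's flat rubber pad, 50 mm along the lever and 40 mm wide, 12 mm thick. It moves with the lever. It is 105 mm from the hinge along the lever and 6 mm above the lever's centre line, so that its height is 91 mm above the bench when the lever is level
- lever_hinge (a point): the lever's hinge on the fixed air valve (steel base, aluminium body, brass pipe behind it), 85 mm above the bench; the released lever's end reaches up to 155 mm. The level hinge axis is this point's y; the pad lies on the side of its -x. No part of the valve lies under the pad
- valve_lever (a joint): angle of the dead-man lever, rad: 0 released, with the pad end sloping up at 0.5 rad; 0.5 lever level; 0.85 at its lower stop. It grows as the pad is pressed down. A spring returns it when let go; at the pad's centre it takes about 4 N to start, about 8 N at level and about 11 N at the stop
- door_knob: black plastic door knob, 58 mm across, 55 mm tall, standing on its rose; origin under its middle
- scraper: putty scraper lying flat, 190 mm long, steel blade 65 mm wide; origin under its middle
- wrench: steel open wrench lying flat, 140 mm long; origin under its middle
- pin_insulator: small solid green ceramic pin insulator, 66 mm across, 83 mm tall, no bore; origin under its middle
- tin: plain metal tin, 68 mm across, 75 mm tall; origin under its middle
- jar: clear screw-top jar, 64 mm across, 85 mm tall; origin under its middle

How it is judged:
By the outcome, as a careful person would: the job done as asked, in the order asked, and still so for the second after the job is handed in, while the arm keeps its last pose, push and grip.
It also fails if it takes over 66 s, if anything falls off the work surface, if the arm or the gripper's body presses on something with over 40 N, if the wrist force passes 120 N, or if a joint passes its speed limit or range.

### The arm

A 6-joint arm with a two-finger parallel gripper is mounted at the origin on the work surface. World frame = base frame: x ahead of the robot, y to its left, z up, the work surface at z = 0. Lengths are in m, angles in rad, forces in N, time in s.
With the tool pointing down it reaches from about 0.325 to 0.775 m from the base axis. Payload 5.5 kg.
Tool frame: the origin (TCP) lies between the finger pads; the fingertips stand 8 mm ahead of it and the grasp point (between the pads) lies 11 mm behind it (tcp_to_tips is the distance from the TCP to the fingertips, in m); z points along the fingers, y is the direction in which the jaws open and shut (so a half turn about z gives the same grasp; the last joint's range is limited). The gripper opens to 88 mm and grips with 3 to 60 N. Pads are 20 mm wide; open, the fingers measure 115 mm over their backs; the gripper's body (75 mm by 178 mm) begins 61 mm behind the grasp point.
Start: joints at [1.059, 0.091, 1.231, -0, 1.82, -0.057], TCP at [0.264, 0.539, 0.231] pointing down, gripper open.
Joint ranges: [-2.87, 2.87], [-0.86, 2.18], [0.17, 2.46], [-1.51, 4.65], [0.06, 2.69], [-2.65, 2.65]. Speed limits (rad/s): [2.57, 2.57, 3.01, 3.14, 3.14, 3.14].

### API

Orientations are given as a unit quaternion [w, x, y, z].
In Python, from bench import * gives the robot as it stands. Calls block until the motion is done:
- move_to(position, orientation): joint-space move of the TCP to a pose.
- move_l(position, speed=0.15, orientation=None): straight line of the TCP; orientation=None keeps the orientation; speed is the mean speed in m/s.
- movej(angles): joint-space move.
- gripper_open() and close(): open the fingers fully, or close them until they stop; the grip force is fixed at half the most.
- hold(seconds).
- inverse_kinematics(position, orientation): joint angles nearest the present ones, or None.
- state(): the state.
- get_image(name): name is "scene" or "top" or "wrist"; returns a dict with "frame" (480x640x3 uint8, blue, green, red), "depth" (480x640 float32, m along the optical axis (not along the pixel's ray), 0 where there is no reading), "camera_matrix" (3x3 intrinsics, pixels), "k1" (the pictures are not rectified: a ray, as slopes to the right and down, at radius r is drawn at 1 + k1 r^2 times it, then the intrinsics apply), "view" (4x4, takes a point from world to camera coordinates). Camera axes: x right, y up, looking along -z (the intrinsics and any distortion apply to the point x, -y, -z); pixel columns grow to the right and rows downward; lengths in m; the calibration is good to about 2 mm. A picture is of the moment at which its call begins.
A pose or a line that the arm cannot do raises IKError and nothing moves.
- job_done(): hands the job in, once; it reports no verdict.
The state is a dict: "time": time; "joint_pos": joint angles; "dq": joint speeds; "joint_torque": joint torques, N m; "ee_pos": TCP position; "ee_rot": TCP orientation; "ft_force": force on the tool from outside, world axes, zero at the start; "moment": the same for the moment, N m; "finger_gap": finger opening in m.
Only numpy, scipy, OpenCV 4.12 (cv2) and the standard library are available. Lean on these libraries where they do the work, as an engineer would, in place of code of your own. Each camera call takes 0.05 s, during which the arm holds its last target. There are 200 camera calls.

## Working session

There is one attempt and no reset: what is moved stays moved. The work goes in short steps, each a Python script; the robot and the scene stay as the last script left them, time stands still between calls to the robot, and variables do not carry over. Pictures are saved under pics/ and viewed, about 8 in all and at most 12, crops included, and the job is handed in when it is done.

```bash
ls; mkdir -p pics; cat > h.py <<'E'
from bench import *
import numpy as np, cv2
def cloud(im):
    K=im["camera_matrix"];d=im["depth"]
    v,u=np.mgrid[0:480,0:640].astype(float)
    dc=np.array([im["k1"],0,0,0,0],float)
    p=cv2.undistortPoints(np.stack([u.ravel(),v.ravel()],1)[:,None],np.array(K,float),dc)[:,0].reshape(480,640,2)
    c=np.stack([p[...,0]*d,-p[...,1]*d,-d,np.ones_like(d)],-1)
    w=c@np.linalg.inv(im["view"]).T
    w=w[...,:3]; w[d<=0]=np.nan
    return w
E
python3 - <<'E'
from h import *
for n in("top","scene"):
    im=get_image(n); cv2.imwrite(f"pics/{n}0.png",im["frame"]); np.save(n+"_w.npy",cloud(im)); print(n,im["k1"],np.linalg.inv(im["view"])[:3,3])
s=state();print(s["time"],s["ee_rot"],s["ft_force"],s["finger_gap"], s.keys())
E
```

```text
pics
top -0.13043541229903763 [0.34582003 0.00426513 1.08596945]
scene -0.12714954824069943 [ 1.22504763 -0.64181269  0.76335364]
0.1 [-2.42352793e-04  2.25434030e-01  9.74258044e-01 -8.38627408e-04] [ 0.04331484 -0.76256265  0.25335218] 0.08780957715364457 dict_keys(['time', 'joint_pos', 'dq', 'joint_torque', 'ee_pos', 'ee_rot', 'ft_force', 'moment', 'finger_gap'])
```

View pics/top0.png

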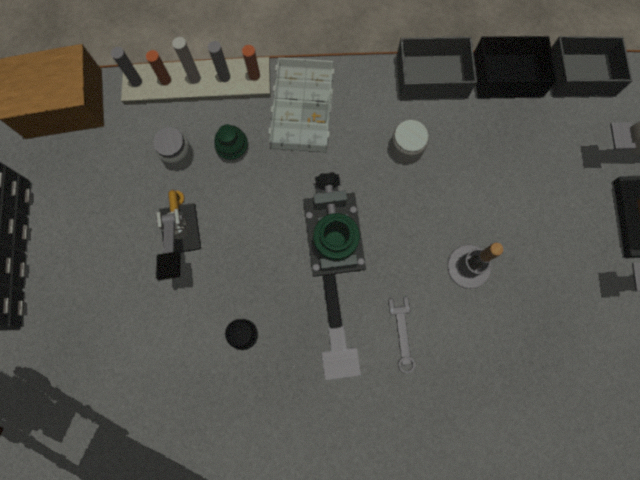

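View pics/scene0.png

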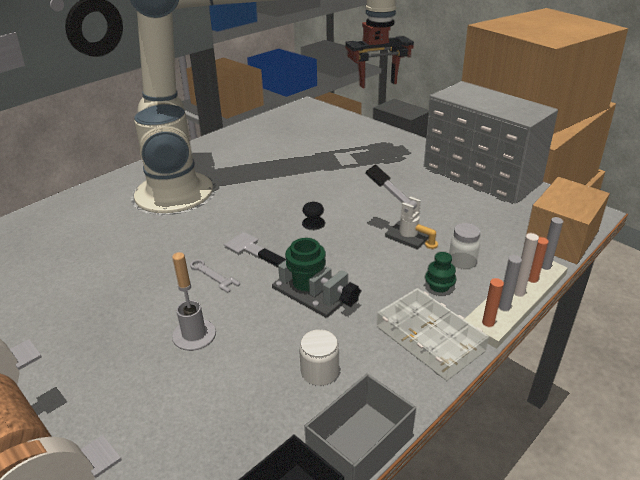

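The top view shows the brush at about (490,250) in its stand (470,267), the bore at (337,234) and the lever pad at (168,265) with its hinge near (170,222). The scene view agrees. Next I'll measure these.

```bash
python3 - <<'E'
from h import *
T=np.load("top_w.npy");S=np.load("scene_w.npy")
ft=cv2.imread("pics/top0.png").astype(int);fs=cv2.imread("pics/scene0.png").astype(int)
def reg(W,u0,u1,v0,v1): return W[v0:v1,u0:u1].reshape(-1,3)
def fitc(p):
    A=np.c_[2*p[:,:2],np.ones(len(p))];s=np.linalg.lstsq(A,(p[:,:2]**2).sum(1),rcond=None)[0]
    return s[:2],np.sqrt(s[2]+s[:2]@s[:2])
print("bench z",np.nanmedian(T[380:430,430:600,2]),np.nanmedian(S[300:380,60:150,2]))
from scipy.optimize import least_squares
# brush handle slices
for n,W,r in(("top",T,(445,510,230,295)),("scene",S,(165,225,245,350))):
    p=reg(W,*r);p=p[~np.isnan(p[:,2])]
    for a,b in((.0,.012),(.055,.075),(.075,.115),(.12,.14),(.14,.16),(.16,.18),(.18,.2)):
        q=p[(p[:,2]>a)&(p[:,2]<b)]
        if len(q)>3: print(n,a,len(q),np.median(q,0).round(4),q.min(0).round(3),q.max(0).round(3))
    h=p[(p[:,2]>.125)&(p[:,2]<.188)]
    print("n",len(h))
    if len(h)>20:
        def f(t): 
            d=h[:,:2]-(t[:2]+np.outer(h[:,2]-.15,t[2:4])); return np.hypot(*d.T)-.011
        r_=least_squares(f,[*h[:,:2].mean(0),0,0],loss="soft_l1",f_scale=.002);print("axis@.15",r_.x.round(4),"rms",np.std(f(r_.x)).round(4))
# insulator
for n,W,r in(("top",T,(305,370,205,270)),("scene",S,(280,335,230,300))):
    p=reg(W,*r);p=p[~np.isnan(p[:,2])]
    q=p[(p[:,2]>.102)&(p[:,2]<.112)];print(n,"rim",len(q),q.mean(0).round(4),q.min(0).round(4),q.max(0).round(4),fitc(q))
    q=p[p[:,2]<.03];print("low",len(q),q.mean(0) if len(q) else 0)
# lever
for n,W,F,r in(("top",T,ft,(150,190,245,285)),("scene",S,fs,(360,392,160,192))):
    p=reg(W,*r);c=reg(F,*r).max(1);m=(c<50)&(p[:,2]>.08);q=p[m]
    print(n,"pad",len(q),q.mean(0).round(4),q.min(0).round(4),q.max(0).round(4))
for n,W,r in(("top",T,(150,205,200,255)),("scene",S,(375,430,170,245))):
    p=reg(W,*r);p=p[~np.isnan(p[:,2])]
    for a in np.arange(.0,.16,.02):
        q=p[(p[:,2]>a)&(p[:,2]<a+.02)]
        if len(q):print(n,a.round(2),len(q),np.median(q,0).round(3),q.min(0).round(3),q.max(0).round(3))
E
python3 -c "
import cv2
a=cv2.imread('pics/top0.png');b=cv2.imread('pics/scene0.png')
x=cv2.resize(a[175:295,140:220],(400,600));y=cv2.resize(b[155:255,355:445],(400,444));y=cv2.copyMakeBorder(y,0,156,0,0,0)
cv2.imwrite('pics/lev.png',cv2.convertScaleAbs(cv2.hconcat([x,y]),alpha=1.8))"
```

```text
bench z -0.0016345297281126214 -0.0004049743811388451
top 0.0 1325 [ 0.4916 -0.2746  0.0029] [ 0.442 -0.364  0.   ] [ 0.57  -0.23   0.012]
top 0.055 298 [ 0.4933 -0.2723  0.0662] [ 0.475 -0.299  0.055] [ 0.522 -0.256  0.074]
top 0.075 10 [ 0.4959 -0.2751  0.0811] [ 0.494 -0.278  0.075] [ 0.5   -0.274  0.09 ]
top 0.12 61 [ 0.4936 -0.2688  0.1294] [ 0.486 -0.284  0.12 ] [ 0.507 -0.266  0.14 ]
top 0.14 50 [ 0.4928 -0.2687  0.1514] [ 0.487 -0.28   0.14 ] [ 0.507 -0.266  0.159]
top 0.16 50 [ 0.4926 -0.2692  0.1696] [ 0.486 -0.281  0.161] [ 0.508 -0.267  0.18 ]
top 0.18 155 [ 0.497  -0.2754  0.1886] [ 0.487 -0.287  0.18 ] [ 0.509 -0.267  0.194]
n 206
axis@.15 [ 0.4978 -0.2781  0.01   -0.0073] rms 0.0017
scene 0.0 2228 [ 0.4311 -0.2211  0.002 ] [ 0.203 -0.34   0.   ] [ 0.571 -0.063  0.012]
scene 0.055 415 [ 0.5044 -0.2818  0.0656] [ 0.475 -0.303  0.055] [ 0.526 -0.258  0.075]
scene 0.075 58 [ 0.5006 -0.2788  0.0938] [ 0.496 -0.282  0.075] [ 0.504 -0.275  0.112]
scene 0.12 117 [ 0.507  -0.2829  0.1296] [ 0.493 -0.29   0.12 ] [ 0.511 -0.267  0.14 ]
scene 0.14 115 [ 0.5072 -0.282   0.151 ] [ 0
[... 1253 characters left out ...]
249 0.1  ] [0.579 0.271 0.12 ]
top 0.12 120 [0.527 0.254 0.126] [0.521 0.236 0.12 ] [0.539 0.274 0.133]
scene 0.0 936 [0.564 0.267 0.004] [0.35  0.184 0.   ] [0.655 0.562 0.02 ]
scene 0.02 193 [0.613 0.256 0.033] [0.576 0.241 0.02 ] [0.654 0.277 0.04 ]
scene 0.04 177 [0.61  0.254 0.049] [0.581 0.243 0.04 ] [0.652 0.287 0.06 ]
scene 0.06 139 [0.603 0.251 0.067] [0.582 0.243 0.06 ] [0.613 0.286 0.08 ]
scene 0.08 236 [0.596 0.258 0.093] [0.563 0.24  0.08 ] [0.612 0.288 0.1  ]
scene 0.1 138 [0.553 0.256 0.11 ] [0.519 0.241 0.1  ] [0.58  0.272 0.12 ]
scene 0.12 184 [0.52  0.252 0.13 ] [0.499 0.234 0.12 ] [0.543 0.277 0.14 ]
scene 0.14 32 [0.502 0.252 0.142] [0.496 0.233 0.14 ] [0.516 0.272 0.146]
```

View pics/lev.png

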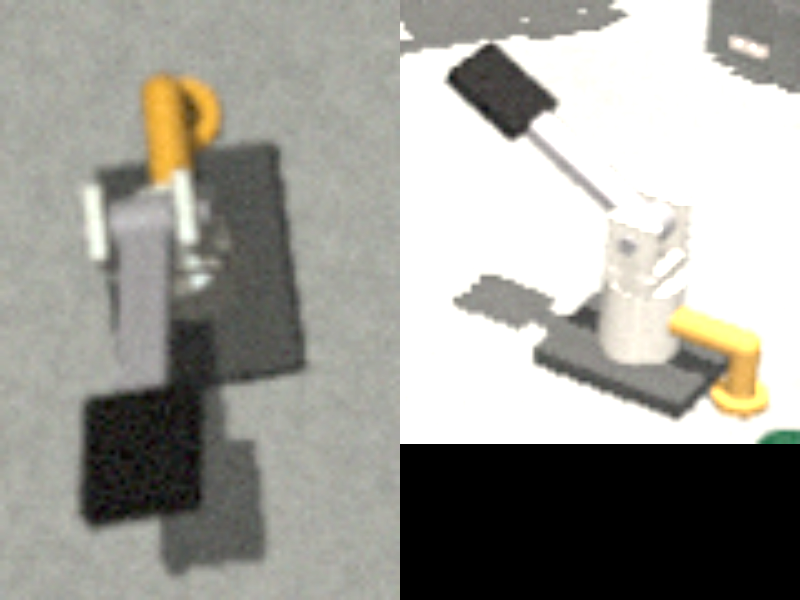

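The lever crop shows the pad's lower end at the left of the view, with the arm yawed about 8°. All the heights fit: brush top .192, rim .106 and pad .140, against expected values of .191, .107 and .141. The two cameras agree to about 3 mm, so I'm going in to grasp.

```bash
cat >> h.py <<'E'
def q(phi):
    a=np.radians(phi+90)/2; return [0,float(np.cos(a)),float(np.sin(a)),0]
def rep(t=""):
    s=state();print(t,round(s["time"],2),np.round(s["ee_pos"],4),"F",np.round(s["ft_force"],2),"gap",round(s["finger_gap"],4))
    return s
E
python3 - <<'E'
from h import *
B=[.498,-.2778]
move_to(B+[.29],q(-15));rep("above")
move_l(B+[.145],.12);rep("at")
close();rep("closed")
move_l(B+[.30],.12);s=rep("lift")
im=get_image("scene");cv2.imwrite("pics/s1.png",im["frame"]);W=cloud(im);np.save("s1.npy",W)
p=W[~np.isnan(W[...,2])];m=(np.hypot(p[:,0]-B[0],p[:,1]-B[1])<.03)&(p[:,2]>.09)
h=p[m]
for a in np.arange(.09,.36,.02):
    k=h[(h[:,2]>a)&(h[:,2]<a+.02)]
    if len(k):print(a.round(2),len(k),k.mean(0).round(4),k.min(0).round(4))
E
```

```text
above 3.09 [ 0.4984 -0.2771  0.29  ] F [-0.08 -0.37  0.18] gap 0.0877
at 4.45 [ 0.4984 -0.2781  0.1461] F [ 0.3  -0.94  0.51] gap 0.0876
closed 5.47 [ 0.498  -0.2778  0.145 ] F [0.16 0.56 0.04] gap 0.0217
lift 6.92 [ 0.4978 -0.2777  0.2989] F [-0.4   0.55 -0.6 ] gap 0.0217
0.15 58 [ 0.5044 -0.2808  0.1651] [ 0.4916 -0.2887  0.1604]
0.17 131 [ 0.505  -0.2808  0.1797] [ 0.4943 -0.2904  0.1702]
0.19 130 [ 0.5057 -0.2804  0.1998] [ 0.493  -0.29    0.1902]
0.21 150 [ 0.5031 -0.2798  0.2192] [ 0.4878 -0.2895  0.2103]
0.23 36 [ 0.5002 -0.2788  0.2394] [ 0.4967 -0.2818  0.2311]
0.25 28 [ 0.4999 -0.2781  0.2574] [ 0.4965 -0.2802  0.2502]
0.27 93 [ 0.506  -0.281   0.2787] [ 0.4884 -0.2892  0.2714]
0.29 186 [ 0.509  -0.2851  0.3008] [ 0.4761 -0.2954  0.2901]
0.31 185 [ 0.5129 -0.285   0.3194] [ 0.4744 -0.2959  0.31  ]
0.33 80 [ 0.5191 -0.2855  0.3347] [ 0.5092 -0.2966  0.3301]
```

The brush is held (gap 21.7 mm), it hangs vertically, and the foot is at z .160 as expected. Going to the bore.

```bash
python3 - <<'E'
from h import *
C=[.5512,-.0283]
move_l(C+[.30],.15);rep("above")
F0=np.array(state()["ft_force"])
def down():
    for z in (.20,.17):
        move_l(C+[z],.12)
        s=rep(f"z{z}"); 
        if np.linalg.norm(np.array(s["ft_force"])-F0)>8: raise SystemExit("contact")
    z=.163
    while z>.1575:
        move_l(C+[z],.03); hold(.1); s=rep(f"foot {z-.139:.4f}")
        if s["ft_force"][2]-F0[2]>3: break
        z-=.001
move_l(C+[.262],.12)
im=get_image("scene");cv2.imwrite("pics/s2.png",im["frame"][200:340,220:400].repeat(3,0).repeat(3,1))
down()
E
```

```text
above 8.82 [ 0.5511 -0.0289  0.3   ] F [-0.45  0.04 -0.7 ] gap 0.0218
z0.2 10.0 [ 0.5515 -0.0283  0.201 ] F [ 0.22 -0.41 -0.93] gap 0.0217
z0.17 10.4 [ 0.5511 -0.0283  0.1701] F [ 0.67  0.23 -0.35] gap 0.0215
foot 0.0240 10.88 [ 0.5512 -0.0283  0.1632] F [ 0.51 -0.01 -1.15] gap 0.0217
foot 0.0230 11.23 [ 0.5512 -0.0283  0.162 ] F [ 0.07 -0.7  -1.23] gap 0.0217
foot 0.0220 11.58 [ 0.5512 -0.0283  0.161 ] F [ 0.08 -0.53 -1.59] gap 0.0216
foot 0.0210 11.93 [ 0.5513 -0.0283  0.1609] F [-2.49  0.25  5.53] gap 0.0216
```

View pics/s2.png

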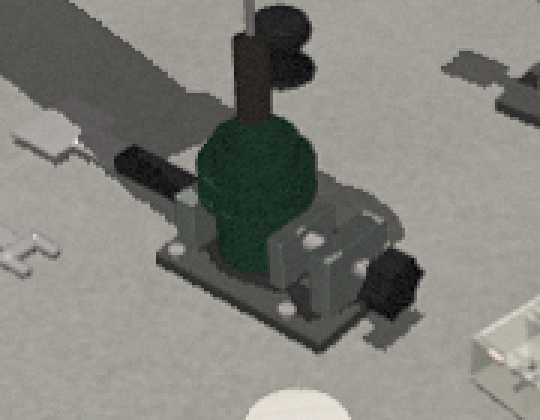

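The picture shows the brush head centred over the bore, and the foot touched bottom at foot height .022 with about 6 N. Next: draw up, push down again, and return to the stand.

```bash
python3 - <<'E'
from h import *
C=[.5512,-.0283];B=[.498,-.2778]
move_l(C+[.225],.1);hold(.15);F0=np.array(rep("up")["ft_force"])
move_l(C+[.166],.1)
for z in (.1625,.161,.160,.159):
    move_l(C+[z],.03);hold(.1);s=rep(f"foot {z-.139:.4f}")
    if s["ft_force"][2]-F0[2]>3: break
move_l(C+[.30],.15);rep("out")
move_l(B+[.30],.15)
im=get_image("scene");cv2.imwrite("pics/s3.png",im["frame"])
p=cloud(im);p=p[~np.isnan(p[...,2])];h=p[(np.hypot(p[:,0]-B[0],p[:,1]-B[1])<.03)&(p[:,2]>.1)&(p[:,2]<.27)]
for a in (.15,.17,.19,.21,.23,.25):
    k=h[(h[:,2]>a)&(h[:,2]<a+.02)]
    print(a,len(k),k.mean(0).round(4))
move_l(B+[.16],.12);F0=np.array(rep("in")["ft_force"])
for z in (.147,.1458,.145,.1445):
    move_l(B+[z],.03);hold(.1);s=rep(f"foot {z-.139:.4f}")
    if s["ft_force"][2]-F0[2]>2.5: break
E
```

```text
up 12.88 [ 0.5509 -0.0283  0.2238] F [ 0.42 -0.7  -0.76] gap 0.0218
foot 0.0235 13.99 [ 0.5513 -0.0283  0.1628] F [-0.13  0.45 -0.92] gap 0.0218
foot 0.0220 14.34 [ 0.5512 -0.0283  0.161 ] F [ 1.15  0.91 -0.57] gap 0.0215
foot 0.0210 14.69 [ 0.5513 -0.0283  0.1609] F [-2.3   0.16  6.02] gap 0.0214
out 15.78 [ 0.551  -0.0283  0.2987] F [-0.16 -0.24 -1.49] gap 0.0218
0.15 58 [ 0.5049 -0.2802  0.1659]
0.17 132 [ 0.5049 -0.2806  0.1801]
0.19 126 [ 0.506  -0.2801  0.2003]
0.21 152 [ 0.504  -0.2794  0.2196]
0.23 42 [ 0.5005 -0.2783  0.2398]
0.25 28 [ 0.5009 -0.2778  0.2592]
in 18.99 [ 0.4984 -0.278   0.1612] F [-0.26  0.19 -0.73] gap 0.0216
foot 0.0080 19.68 [ 0.4981 -0.2778  0.1472] F [ 0.66 -0.47 -1.08] gap 0.0215
foot 0.0068 20.02 [ 0.498  -0.2778  0.1459] F [ 0.12 -0.12 -0.86] gap 0.0217
foot 0.0060 20.38 [ 0.498  -0.2778  0.145 ] F [ 0.21  0.55 -0.39] gap 0.0216
foot 0.0055 20.73 [ 0.498  -0.2778  0.1449] F [-1.61  1.35  2.83] gap 0.0213
```

The brush has bottomed in the stand. I'll release it, retreat, check it, then close the gripper and go above the lever.

```bash
python3 - <<'E'
from h import *
B=[.498,-.2778]
move_l(B+[.1452],.03);gripper_open();hold(.3)
move_l(B+[.30],.1);rep("retreat")
close();
move_to([.45,.22,.30],q(98));rep("near lever")
im=get_image("scene");cv2.imwrite("pics/s4.png",im["frame"])
W=cloud(im);p=W[~np.isnan(W[...,2])];h=p[(np.hypot(p[:,0]-B[0],p[:,1]-B[1])<.04)&(p[:,2]>.1)]
for a in (.12,.14,.16,.18): 
    k=h[(h[:,2]>a)&(h[:,2]<a+.02)];print(a,len(k),k.mean(0).round(4),k.max(0).round(4))
# pad plane + lever fit, scene & top
for n in("scene","top"):
    i=im if n=="scene" else get_image("top");W=cloud(i)
    if n=="top": cv2.imwrite("pics/t4.png",i["frame"])
    c=i["frame"].max(2)
    m=(np.abs(W[...,0]-.505)<.05)&(np.abs(W[...,1]-.252)<.04)&(W[...,2]>.1)&(W[...,2]<.165)&(c<50)
    k=W[m];o=np.median(k,0);k=k[np.linalg.norm(k-o,axis=1)<.035]
    u,s,v=np.linalg.svd(k-k.mean(0),full_matrices=False);nn=v[2]*np.sign(v[2][2])
    print(n,len(k),"ctr",k.mean(0).round(4),"normal",nn.round(3),"tilt",np.arccos(nn[2]).round(3),"yaw",np.degrees(np.arctan2(nn[1],nn[0])).round(1))
E
```

```text
retreat 24.08 [ 0.4979 -0.2777  0.2992] F [-0.76 -0.43  0.47] gap 0.0876
near lever 27.24 [0.4504 0.2194 0.2999] F [-0.36 -0.28 -0.58] gap 0.0007
0.12 119 [ 0.5055 -0.2816  0.1294] [ 0.5117 -0.2679  0.1395]
0.14 113 [ 0.5054 -0.2815  0.1498] [ 0.5114 -0.268   0.16  ]
0.16 119 [ 0.5055 -0.2811  0.1699] [ 0.5104 -0.2694  0.1795]
0.18 118 [ 0.5023 -0.2799  0.1874] [ 0.5118 -0.2676  0.1926]
scene 258 ctr [0.5057 0.2486 0.1387] normal [ 0.462 -0.02   0.886] tilt 0.481 yaw -2.4
top 62 ctr [0.5053 0.2352 0.1366] normal [ 0.257 -0.94   0.222] tilt 1.346 yaw -74.7
```

View pics/s4.png

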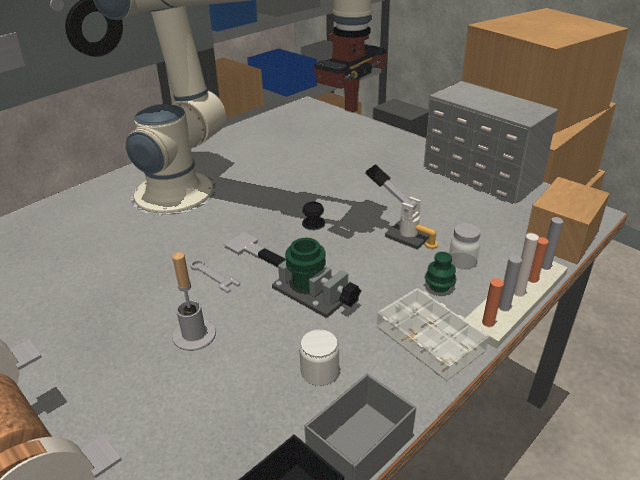

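The brush is back upright in its stand at about the same position (top .192). Now pressing the lever.

```bash
python3 - <<'E'
from h import *
move_to([.502,.2505,.19],q(98));F0=np.array(rep("above pad")["ft_force"])
for x,y,z in((.501,.2505,.150),(.496,.2497,.130),(.491,.249,.115),(.489,.2487,.105),(.488,.2485,.102),(.488,.2485,.100),(.488,.2485,.099)):
    move_l([x,y,z],.05);hold(.1);s=rep("press")
    if np.linalg.norm(np.array(s["ft_force"])-F0)>25: print("high force");break
for n in("scene","top"):
    im=get_image(n);cv2.imwrite(f"pics/{n}5.png",im["frame"]);np.save(n+"5.npy",cloud(im))
a=cv2.imread("pics/scene5.png")[150:260,340:450];b=cv2.imread("pics/top5.png")[190:300,130:240]
cv2.imwrite("pics/p5.png",cv2.convertScaleAbs(cv2.resize(cv2.hconcat([a,b]),(800,400),interpolation=cv2.INTER_CUBIC),alpha=1.5))
W=np.load("scene5.npy")
m=(W[...,0]>.45)&(W[...,0]<.575)&(np.abs(W[...,1]-.255)<.035)&(W[...,2]>.06)&(W[...,2]<.12);k=W[m]
for x in np.arange(.45,.57,.01):
    j=k[(k[:,0]>=x)&(k[:,0]<x+.01)]
    if len(j):print(x.round(2),len(j),j.mean(0).round(4),np.percentile(j[:,2],[5,50,95]).round(4))
E
```

```text
above pad 27.91 [0.502  0.2501 0.1907] F [ 0.16 -0.1   0.9 ] gap 0.0006
press 28.96 [0.5013 0.2505 0.1507] F [-0.23 -0.96  3.98] gap 0.0004
press 29.62 [0.4959 0.2499 0.1306] F [-3.11 -0.03  6.1 ] gap 0.0006
press 30.19 [0.492  0.2493 0.1163] F [1.42 2.05 5.74] gap 0.0005
press 30.64 [0.4902 0.249  0.1065] F [3.39 0.32 6.3 ] gap 0.0001
press 30.99 [0.4895 0.2489 0.1038] F [4.63 1.17 6.36] gap 0.0005
press 31.34 [0.4894 0.2489 0.1018] F [3.17 1.17 6.55] gap 0.0004
press 31.69 [0.4894 0.2489 0.1008] F [3.15 1.57 6.42] gap 0.0006
0.46 7 [0.4689 0.2382 0.0882] [0.0809 0.0899 0.0919]
0.47 27 [0.4757 0.2344 0.0907] [0.0823 0.0899 0.1075]
0.48 57 [0.4853 0.237  0.0981] [0.0824 0.0953 0.1162]
0.49 86 [0.496  0.2441 0.0996] [0.0831 0.0983 0.1173]
0.5 77 [0.5038 0.2467 0.0963] [0.0837 0.0911 0.117 ]
0.51 53 [0.5144 0.2496 0.0877] [0.0822 0.0883 0.0919]
0.52 26 [0.5247 0.2544 0.0871] [0.0806 0.0882 0.0904]
0.53 26 [0.5346 0.254  0.0871] [0.0794 0.0881 0.0915]
0.54 32 [0.5447 0.2563 0.0873] [0.0817 0.0884 0.0903]
0.55 25 [0.5546 0.2579 0.0872] [0.0811 0.0885 0.09  ]
0.56 34 [0.5652 0.2574 0.0874] [0.0809 0.0881 0.0915]
```

View pics/p5.png

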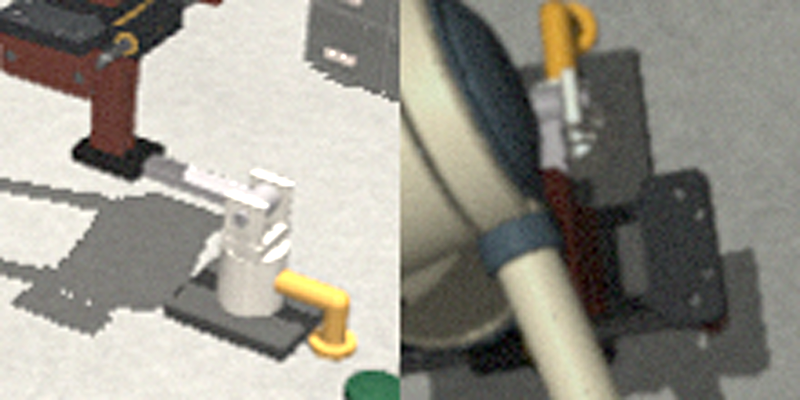

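The lever looks level: its top is at z .088 all along, and the gripper tip is flat on the pad. The arm gives 1.8 mm under the load, so the tip sits at .0928 instead of .091, about 0.016 rad short of level. I'll nudge it down.

```bash
python3 - <<'E'
from h import *
for z in (.098,.0972):
    move_l([.488,.2485,z],.03);hold(.5);s=rep(z)
    if s["ee_pos"][2]<.0994: break
P=[]
for _ in range(6):
    im=get_image("scene");W=cloud(im)
    m=(W[...,0]>.512)&(W[...,0]<.572)&(np.abs(W[...,1]-.256)<.016)&(W[...,2]>.0855)&(W[...,2]<.094);P.append(W[m])
P=np.vstack(P);A=np.c_[P[:,:2],np.ones(len(P))];c=np.linalg.lstsq(A,P[:,2],rcond=None)[0]
print("lever top slope",c[:2].round(4),"mean z",P[:,2].mean().round(4),len(P))
rep("end")
E
```

```text
0.098 32.54 [0.4893 0.2489 0.0999] F [3.21 0.69 6.58] gap 0.0006
0.0972 33.29 [0.4893 0.2489 0.0991] F [2.33 0.54 8.4 ] gap 0.0003
lever top slope [-0.003  -0.0039] mean z 0.0883 724
end 33.59 [0.4893 0.2489 0.0992] F [3.   0.81 8.32] gap 0.0006
```

```bash
python3 - <<'E'
from h import *
hold(.5);rep("before")
job_done();rep("after")
E
```

```text
before 34.09 [0.4893 0.2489 0.0992] F [3.31 0.22 6.86] gap 0.0004
the job is handed in; nothing more can be done
the job is handed in; nothing more can be done
```

The job is done and handed in at about 34 s of the 66 s allowed, with the robot still holding the lever level. No verdict is reported.

- **Bore:** The brush touched the bottom at foot height 0.022 m, with about 6 N. I drew it up about 63 mm, which is past half way but still inside the bore, then pushed it to the bottom again with the same contact.
- **Stand:** I put the brush back and let go. A camera check showed it upright in the stand, with its top at z 0.192 m against 0.191 m expected.
- **Air valve:** The closed fingertips are pressing the pad at 0.0912 m; level is 0.091 m. The lever's upper face measured a slope of about −0.003. The push read 6.9 to 8.4 N, against about 8 N expected at level.
- **Disagreement:** The arm gave about 1.8 mm under the spring's load, so the lever first stopped about 0.016 rad short of level. I corrected this with a small nudge.
- **Other objects:** None of them appeared moved in the picture taken before the press. I did not check them again afterwards.

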